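# Open the filter cover of a gas conditioner

### The job

Open the inlet filter on the low gas conditioner unit: press the snap tab down until the cover springs loose, then push the cover by its rib along its rails, all the way off its seat and out from under the rail lips, onto the bare deck at the unit's other end. Only touch and push: keep the cover sliding flat and never lift it, do not touch the filter underneath, leave the well plate, bottle and dish where they are, and finish clear of everything.

Things in the scene. Friction and masses are not known exactly. Their poses are not given: they have to be found in the camera images.
- unit: Low white box 300 x 130 mm fixed to the bench; flat deck 50 mm above the bench. Origin on the bench plane, z up; box spans its x -155 to +145, y +-65 mm. The cover's seat is deck x -110 to 0, with the filter opening at x -85 to -15, y +-30. The cover is pushed along unit +x. Behind the seat the snap tab (x -150 to -116) stands between two 9 mm high spring housings (y +-24 to +-40).
- deck_park (a point): Centre of the bare deck that receives the cover (unit x +70, y 0, on the deck, z 50 mm); this deck is x 0 to +140, ended by an 8 mm high stop. Axes as the unit's.
- rail_mid (a point): On the deck at the middle of the lipped rails (unit x -60, y 0 mm). Side rails at y +-45 to +-60 mm run from unit x -110 to +145, 7 mm high; over x -110 to -10 they carry aluminium lips (top 11 mm above the deck) that reach inwards to y +-38 and hold the cover's side edges down.
- tab (a joint): Snap tab's travel straight down: 0 up (locked), 0.009 m fully pressed (top then 7 mm above the deck). Springs back when let go. Its tooth stands in a slot in the cover's tail and frees it from about 5 mm of travel; takes 2 to 6 N. Then spring pins push the cover about 16 mm along unit +x, past the tooth, so it stays unlocked; keep the tab down for half a second.
- tab_pad (a point): Centre of the snap tab's ribbed top face, 34 mm (unit x) by 30 mm (unit y), at unit x -133, y 0 mm and 66 mm above the bench when up; moves with the tab.
- cover: Loose grey filter cover, about 100 g: plate 110 (its x) x 86 x 5 mm, axes as the unit's. Origin at the centre of its underside, on the deck (z 50 mm). Origin at unit x -55 mm closed, +85 against the end stop, clear of the lips beyond +45. A rib crosses its top: x +-4, y +-25 mm, 14 mm above the plate. Slides with 1 to 3 N and stays where it is left.
- cover_rib (a point): Middle of the rib's rear face (the face looking to the cover's -x, towards the tab), 7 mm above the plate; push here towards the unit's +x.
- filter: White pleated filter fixed in the opening under the cover, its top 12 mm below the deck. Its origin coincides with the unit's origin; the filter itself is centred at unit x -50 mm, y 0.
- well_plate: Bystander: loose lidded well plate 127 x 85 x 15 mm lying near the unit on its -y side; origin at the centre of its underside.
- bottle: Bystander: loose small jar-like bottle, 56 mm across, 95 mm high, near the unit on its +y side; origin at the centre of its underside.
- dish: Bystander: loose round culture dish, 63 mm across, 16 mm high, near the unit on its +y side; origin at the centre of its underside.
Mind the look-alikes: they are no part of the job. Leave any pink look-alike of the cover alone.

How it is judged:
On the way, in this order (a step that is already met when the one before it is completed fails the run):
1. the snap tab is pressed down at least 6 mm (value of joint tab above 0.006 m), for 0.05 s.
2. the cover is pushed off its seat, clear of the rail lips (origin beyond unit x +45 mm) (x of cover in the frame of unit above 0.045 m), for 0.1 s.
At the end, for the whole second after the job is handed in: The cover lies at rest and flat (within 0.06 rad and 4 mm of height) on the bare deck, its origin at unit x between +45 and +90 mm: wholly clear of the filter opening and of the rail lips (x of cover in the frame of unit between 0.045 and 0.09 m and z of cover in the frame of unit between 0.046 and 0.054 m and angle between cover's own z axis and vertical below 0.06 rad and linear speed of cover below 0.01 m/s); the robot touches nothing.
It fails at once if the cover is lifted or tipped (more than 10 mm above the deck or 0.25 rad) (z of cover in the frame of unit above 0.06 m or angle between cover's own z axis and vertical above 0.25 rad).
It fails at once if the robot touches the filter (contact force between filter and the fingers above 0.3 N or contact force between filter and the arm above 0.3 N).
It fails at once if the lidded well plate is moved more than 15 mm (distance of well_plate from where it was at the start of the episode above 0.015 m).
It fails at once if the small bottle is moved more than 15 mm (distance of bottle from where it was at the start of the episode above 0.015 m).
It fails at once if the culture dish is moved more than 15 mm (distance of dish from where it was at the start of the episode above 0.015 m).
It also fails if it takes over 38 s, if anything falls off the work surface, if the arm or the gripper's body presses on something with over 40 N, if the wrist force passes 120 N, or if a joint passes its speed limit or range.

### The arm

A 6-joint arm with a two-finger parallel gripper is mounted at the origin on the work surface. World frame = base frame: x ahead of the robot, y to its left, z up, the work surface at z = 0. Lengths are in m, angles in rad, forces in N, time in s.
With the tool pointing down it reaches from about 0.375 to 0.9 m from the base axis. Payload 3.1 kg.
Tool frame: the origin (TCP) lies between the finger pads; the fingertips stand 17 mm ahead of it and the grasp point (between the pads) lies 2 mm behind it; z points along the fingers, y is the line along which they close (so a half turn about z gives the same grasp; the last joint's range is limited). The gripper opens to 85 mm and grips with 20 to 120 N. Pads are 22 mm wide; open, the fingers measure 114 mm over their backs; the gripper's body (76 mm by 85 mm) begins 54 mm behind the grasp point. The pads swing forward as they close: fully open they stand 13 mm farther back than shut.
Start: joints at [-1.353, 0.527, 1.433, -0, 1.181, -0.178], TCP at [0.242, -0.576, 0.248] pointing down, gripper open.
Joint ranges: [-3.08, 3.08], [-0.75, 2.2], [0.22, 2.44], [-1.43, 4.57], [0, 2.65], [-2.85, 2.85]. Speed limits (rad/s): [2.79, 2.79, 3.14, 3.14, 3.14, 3.14].

### API

Orientations are given as a unit quaternion [x, y, z, w].
In Python, from station import sense, vision, order gives the robot as it stands.
- The arm moves only by the shell command python3 -m crank 'ROWS' [OPENING] [FORCE]. ROWS is JSON, a list of rows, each an object with "dp": the shift along the world's x, y, z in units of 30 mm (1.0 is 30 mm), a list of three; "angular": the turn, a rotation vector about the world's x, y, z in degrees, a list of three. In form: [{"dp": [dx, dy, dz], "angular": [ax, ay, az]}, ...]. A call has 1 to 20 rows; each row shifts and turns the commanded pose from where the row before left it; what a row does not reach is not made up. A row lasts 1/10 s, in which the tool goes at most 50 mm and 8.59 degrees, less where a joint would pass 70% of its speed; a pose out of reach is approached as far as the arm can. A call is refused whole if a number of a shift passes 1 or a number of a turn 8.59, either way. A call with a gripper value outside its range is refused whole. OPENING is the closure, from 0 (fully open) to 1 (shut), set as the call begins (- or left out, the last holds). The fingers move at their own pace and stop on an object; FORCE is the grip in N (left out, the last holds). Time passes only in rows, so rows that do not move let the fingers close. It gives the time, the measured TCP pose, the force, the opening and the grip force at its end, in the units of the state.
- sense(): the state, without advancing time (a new reading comes with each control period).
- vision.snapshot(name): name is "side" or "top"; returns a dict with "image" (400x640x3 uint8, blue, green, red), "range_z" (400x640 float32, m along the optical axis (not along the pixel's ray), 0 where there is no reading), "mtx" (3x3 intrinsics, pixels), "dist" ([k1, k2, p1, p2, k3] as OpenCV has them; the pictures are not rectified), "pose" (4x4, takes a point from camera to world coordinates). Camera axes: x right, y down, z forward; pixel columns grow to the right and rows downward; lengths in m; the calibration is good to about 2 mm. A picture is of the moment at which its call begins.
- order.sign_off(): hands the job in; it is judged then, once.
The state is a dict: "t": time; "q": joint angles; "qd": joint speeds; "tau": joint torques, N m; "tcp_pos": TCP position; "tool_rot": TCP orientation; "force": force on the tool from outside, world axes, zero at the start; "ft_torque": the same for the moment, N m; "finger_gap": opening from 0.0 (shut) to 1.0 (fully open); "gripper_force": force on a finger pad.
Only numpy, scipy, OpenCV 4.12 (cv2) and the standard library are available. Lean on these libraries where they do the work, as an engineer would, in place of code of your own. Each camera call takes 0.05 s, during which the arm holds its last target. There are 200 camera calls.

## Working session

There is one attempt and no reset: what is moved stays moved. The work goes in short steps, Python scripts to look and compute and a shell command to move; the robot and the scene stay as the last step left them, time stands still between calls to the robot, and variables do not carry over. Pictures are saved under pics/ and viewed, at most 10 in all, crops included, and the job is handed in when it is done.

```bash
mkdir -p pics; cat > h.py <<'E'
import numpy as np,cv2,pickle
from station import sense,vision,order
def snap(n,f):
    s=vision.snapshot(n); pickle.dump(s,open(f'pics/{f}.pkl','wb')); cv2.imwrite(f'pics/{f}.png',s['image']); return s
def load(f): return pickle.load(open(f'pics/{f}.pkl','rb'))
def ray(s,px):
    u=cv2.undistortPoints(np.array([[px]],float),np.array(s['mtx']),np.array(s['dist']))[0,0]
    T=np.array(s['pose']); return T[:3,3],T[:3,:3]@np.array([u[0],u[1],1])
def atz(s,px,z):
    o,d=ray(s,px); return o+d*(z-o[2])/d[2]
def dep(s,px):
    o,d=ray(s,px); c=s['range_z'][int(px[1])-1:int(px[1])+2,int(px[0])-1:int(px[0])+2]; return o+d*np.median(c)
E
python3 -c "
from h import *
for n in('side','top'):
  s=snap(n,n+'0'); print(n,np.round(s['pose'],3).tolist())
print(sense())"
```

```text
side [[0.988, -0.082, 0.128, 0.491], [-0.152, -0.536, 0.83, -0.559], [0.001, -0.84, -0.543, 0.448], [0.0, 0.0, 0.0, 1.0]]
top [[-0.01, -0.989, 0.145, 0.414], [-1.0, 0.009, -0.004, 0.033], [0.003, -0.145, -0.989, 1.161], [0.0, 0.0, 0.0, 1.0]]
{'t': 0.1, 'q': array([-1.35248767e+00,  5.28366503e-01,  1.43377347e+00, -2.51951272e-05,
        1.18137296e+00, -1.78515534e-01]), 'qd': array([ 9.79694195e-05, -2.28511750e-03, -3.65594296e-03, -1.40830440e-03,
       -1.81257350e-03,  5.52005542e-04]), 'tau': array([-1.08522672e-04, -4.43302917e+01, -1.78586823e+01, -1.94298327e-04,
        3.85977561e-03, -7.12187088e-06]), 'tcp_pos': array([ 0.24143643, -0.57582982,  0.24743577]), 'tool_rot': array([ 9.80379414e-01,  1.97117436e-01, -3.07496453e-05, -9.59716483e-04]), 'force': array([ 0.05030592,  0.90908485, -0.58912854]), 'ft_torque': array([ 0.01976873, -0.00343244,  0.03270272]), 'gripper_force': 0.0, 'finger_gap': 1.0009352601820598}
```

View pics/top0.png

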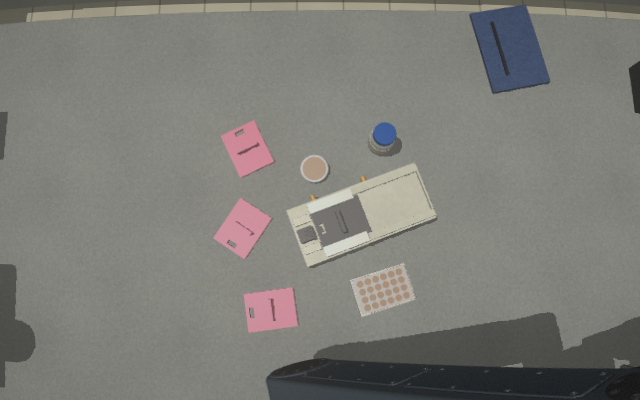

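View pics/side0.png

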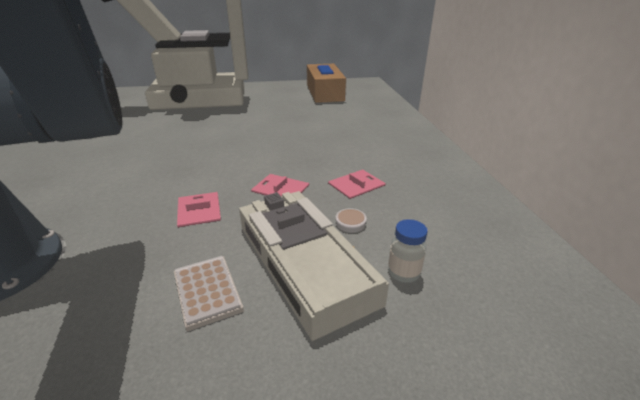

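Top view: the unit's tab is at (307,234), the grey cover with its rib at (340,222) and the deck's end at (435,195). The three pink plates at (247,149), (242,228) and (271,310) are look-alikes. The grey one on the unit beside the tab is the cover I want. Next I'll enlarge it.

```bash
python3 -c "
from h import *
s=load('top0');c=s['image'][155:275,280:440];cv2.imwrite('pics/c1.png',cv2.resize(c,None,fx=5,fy=5,interpolation=cv2.INTER_CUBIC))"
```

```text
(no output)
```

View pics/c1.png

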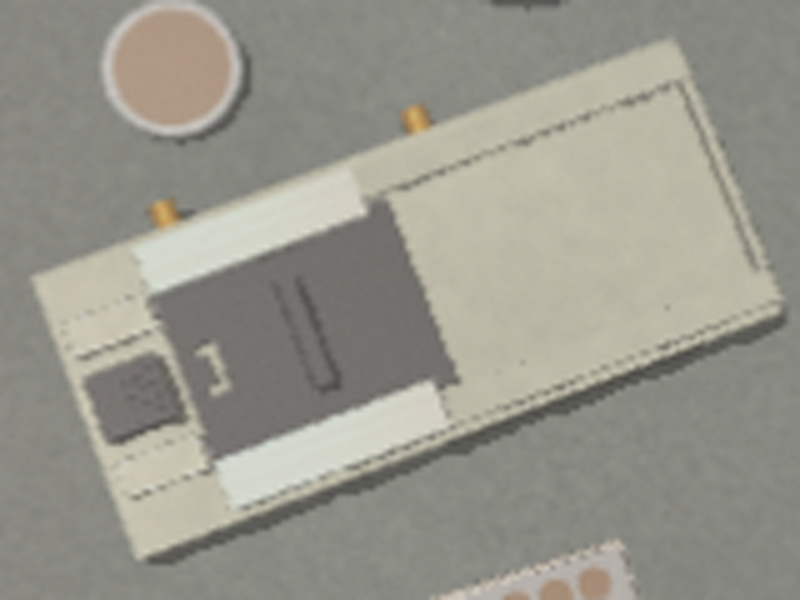

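The crop confirms it: grey cover with its slot and rib, tab at full-image pixel (307,234), white lips either side. I'll fit the unit's pose from the corners.

```bash
cat > fit.py <<'E'
from h import *
s=load('top0')
P=[((152,293),(-110,38,61)),((367,212),(-10,38,61)),((217,462),(-110,-38,61)),((435,380),(-10,-38,61)),((135,397),(-133,0,66)),((35,275),(-155,65,50)),((138,558),(-155,-65,50)),((675,40),(145,65,50)),((785,308),(145,-65,50))]
W=np.array([atz(s,(280+(a[0]+.5)/5-.5,155+(a[1]+.5)/5-.5),u[2]/1e3)[:2] for a,u in P]);U=np.array([u[:2] for a,u in P])/1e3
wc,uc=W.mean(0),U.mean(0);A=W-wc;B=U-uc
th=np.arctan2((B[:,0]*A[:,1]-B[:,1]*A[:,0]).sum(),(A*B).sum())
R=np.array([[np.cos(th),-np.sin(th)],[np.sin(th),np.cos(th)]]);t=wc-R@uc
print('yaw',np.degrees(th),'t',t,'\nres mm',np.round((W-(U@R.T+t))*1e3,1).tolist())
f=lambda x,y:np.round(R@np.array([x,y])/1e3+t,4)
print('tab',f(-133,0),'rib rear closed',f(-59,0),'rib rear at+70',f(66,0),'ux',R[:,0])
print('depth tab',dep(s,(307,234)),'deck',dep(s,(400,200)))
for n,px,z in(('bottle',(384,134),.095),('dish',(314,168),.016),('wp',(383,290),.015)):print(n,R.T@(atz(s,px,z)[:2]-t))
from scipy.spatial.transform import Rotation as Ro
M=Ro.from_quat(sense()['tool_rot']).as_matrix();print(np.round(M,3), np.degrees(np.arctan2(M[1,1],M[0,1])))
E
python3 fit.py
```

```text
yaw -69.88806121970815 t [ 0.54274538 -0.07547488] 
res mm [[0.6, 0.4], [0.4, 1.5], [-0.4, -0.5], [-0.9, 0.0], [-0.6, -0.6], [0.3, -0.5], [0.3, 0.5], [-1.2, -0.9], [1.5, -0.1]]
tab [0.497  0.0494] rib rear closed [ 0.5225 -0.0201] rib rear at+70 [ 0.5654 -0.1375] ux [ 0.34385537 -0.93902262]
depth tab [0.49637493 0.04795291 0.06587773] deck [ 0.56964718 -0.15498014  0.04877813]
bottle [0.09582766 0.13819218]
dish [-0.06417365  0.13660865]
wp [-0.01840392 -0.17178195]
[[ 0.922  0.386 -0.   ]
 [ 0.386 -0.922  0.002]
 [ 0.    -0.002 -1.   ]] -67.26308228237448
```

Fit residuals are about 1 mm. Moving above the tab with the fingers shut.

```bash
python3 -m crank '[{"dp":[0.34,0.84,0],"angular":[0,0,-0.13]},{"dp":[0.34,0.84,0],"angular":[0,0,-0.13]},{"dp":[0.34,0.84,0],"angular":[0,0,-0.13]},{"dp":[0.34,0.84,0],"angular":[0,0,-0.13]},{"dp":[0.34,0.84,0],"angular":[0,0,-0.13]},{"dp":[0.34,0.84,0],"angular":[0,0,-0.13]},{"dp":[0.34,0.84,0],"angular":[0,0,-0.13]},{"dp":[0.34,0.84,0],"angular":[0,0,-0.13]},{"dp":[0.34,0.84,0],"angular":[0,0,-0.13]},{"dp":[0.34,0.84,0],"angular":[0,0,-0.13]},{"dp":[0.34,0.84,0],"angular":[0,0,-0.13]},{"dp":[0.34,0.84,0],"angular":[0,0,-0.13]},{"dp":[0.34,0.84,0],"angular":[0,0,-0.13]},{"dp":[0.34,0.84,0],"angular":[0,0,-0.13]},{"dp":[0.34,0.84,0],"angular":[0,0,-0.13]},{"dp":[0.34,0.84,0],"angular":[0,0,-0.13]},{"dp":[0.34,0.84,0],"angular":[0,0,-0.13]},{"dp":[0.34,0.84,0],"angular":[0,0,-0.13]},{"dp":[0.34,0.84,0],"angular":[0,0,-0.13]},{"dp":[0.34,0.84,0],"angular":[0,0,-0.13]}]' 1 20
python3 -m crank '[{"dp":[0.34,0.81,-0.6],"angular":[0,0,0]},{"dp":[0.34,0.81,-0.8],"angular":[0,0,0]},{"dp":[0.34,0.81,-0.8],"angular":[0,0,0]},{"dp":[0.34,0.81,-0.8],"angular":[0,0,0]},{"dp":[0.34,0.81,-0.8],"angular":[0,0,0]},{"dp":[0,0,0],"angular":[0,0,0]},{"dp":[0,0,0],"angular":[0,0,0]}]'
python3 -c "
from h import *
s=snap('side','side1');cv2.imwrite('pics/c2.png',cv2.resize(s['image'][140:320,200:440],None,fx=3.3,fy=3.3,interpolation=cv2.INTER_CUBIC))
from scipy.spatial.transform import Rotation as Ro
M=Ro.from_quat(sense()['tool_rot']).as_matrix();print(np.round(M,3), np.degrees(np.arctan2(M[1,1],M[0,1])),sense()['tcp_pos'])"
```

```text
t: 2.1
tcp_pos: [0.4456, -0.0712, 0.2481]
tool_rot: [0.985, 0.175, -0.0, -0.0]
force: [0.9, -0.6, -0.9]
finger_gap: 0.001
gripper_force: 0.0
t: 2.8
tcp_pos: [0.496, 0.0493, 0.1337]
tool_rot: [0.984, 0.176, -0.001, -0.0]
force: [-0.2, -0.5, -0.3]
finger_gap: 0.001
gripper_force: 0.0
[[ 0.939  0.345 -0.   ]
 [ 0.345 -0.939 -0.   ]
 [-0.     0.    -1.   ]] -69.83717799876703 [0.49638231 0.04878819 0.13448847]
```

View pics/c2.png

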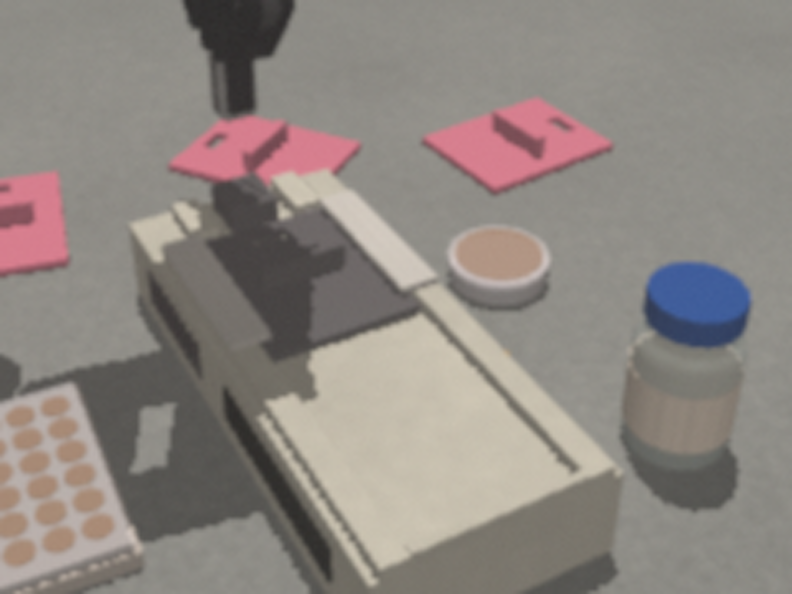

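The shut fingers (crop (235,110)) hang straight above the tab (crop (245,195)). Pressing it.

```bash
python3 -m crank '[{"dp":[0,0,-0.5],"angular":[0,0,0]},{"dp":[0,0,-0.5],"angular":[0,0,0]},{"dp":[0,0,-0.5],"angular":[0,0,0]},{"dp":[0,0,-0.1],"angular":[0,0,0]},{"dp":[0,0,-0.1],"angular":[0,0,0]},{"dp":[0,0,-0.1],"angular":[0,0,0]},{"dp":[0,0,-0.1],"angular":[0,0,0]},{"dp":[0,0,-0.06],"angular":[0,0,0]},{"dp":[0,0,0],"angular":[0,0,0]},{"dp":[0,0,0],"angular":[0,0,0]},{"dp":[0,0,0],"angular":[0,0,0]}]'
```

```text
t: 3.95
tcp_pos: [0.4971, 0.049, 0.0757]
tool_rot: [0.985, 0.175, 0.001, 0.0]
force: [0.6, -2.2, 2.5]
finger_gap: -0.001
gripper_force: 1.3
```

```bash
python3 -m crank '[{"dp":[0,0,-0.04],"angular":[0,0,0]},{"dp":[0,0,0],"angular":[0,0,0]},{"dp":[0,0,0],"angular":[0,0,0]},{"dp":[0,0,0],"angular":[0,0,0]},{"dp":[0,0,0],"angular":[0,0,0]}]'
python3 -c "
from h import *
s=snap('side','side2');cv2.imwrite('pics/c3.png',cv2.resize(s['image'][170:290,220:380],None,fx=5,fy=5,interpolation=cv2.INTER_CUBIC))"
```

```text
t: 4.45
tcp_pos: [0.497, 0.0491, 0.0744]
tool_rot: [0.985, 0.175, 0.0, 0.0]
force: [1.8, -0.9, 2.5]
finger_gap: 0.004
gripper_force: 1.5
```

View pics/c3.png

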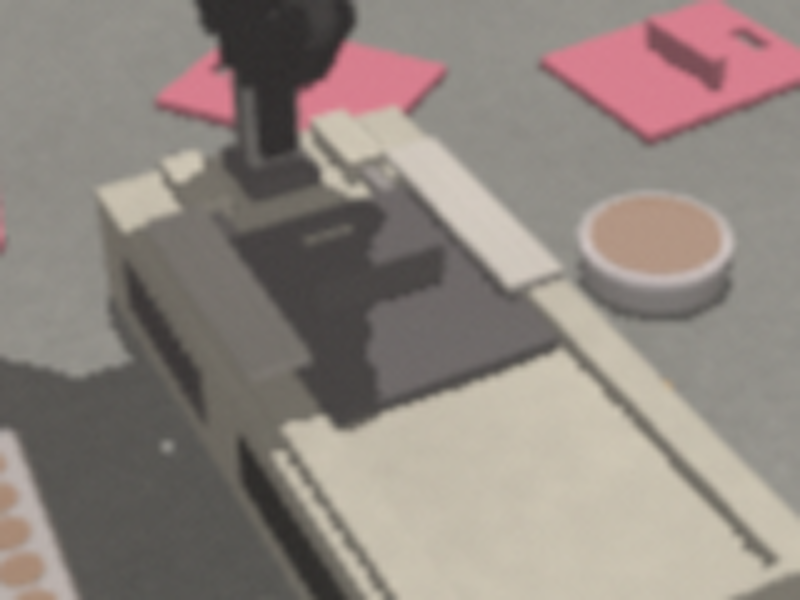

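The cover has sprung forward: its front edge at crop (350,420) is now well past the lips, and a spring pin shows at (380,175). Lifting and going down behind the rib.

```bash
python3 -m crank '[{"dp":[0,0,0.4],"angular":[0,0,0]},{"dp":[0,0,0.5],"angular":[0,0,0]},{"dp":[0.186,-0.508,0.1],"angular":[0,0,0]},{"dp":[0.186,-0.508,0],"angular":[0,0,0]},{"dp":[0.186,-0.508,0],"angular":[0,0,0]},{"dp":[0.186,-0.508,0],"angular":[0,0,0]},{"dp":[0,0,-0.3],"angular":[0,0,0]},{"dp":[0,0,-0.3],"angular":[0,0,0]},{"dp":[0,0,-0.28],"angular":[0,0,0]},{"dp":[0,0,0],"angular":[0,0,0]},{"dp":[0,0,0],"angular":[0,0,0]}]'
python3 -c "
from h import *
s=snap('side','side3');cv2.imwrite('pics/c4.png',cv2.resize(s['image'][170:290,220:380],None,fx=5,fy=5,interpolation=cv2.INTER_CUBIC))"
```

```text
t: 5.6
tcp_pos: [0.5182, -0.0112, 0.0772]
tool_rot: [0.985, 0.175, -0.001, -0.0]
force: [0.5, 0.2, 0.2]
finger_gap: -0.003
gripper_force: 0.0
```

View pics/c4.png

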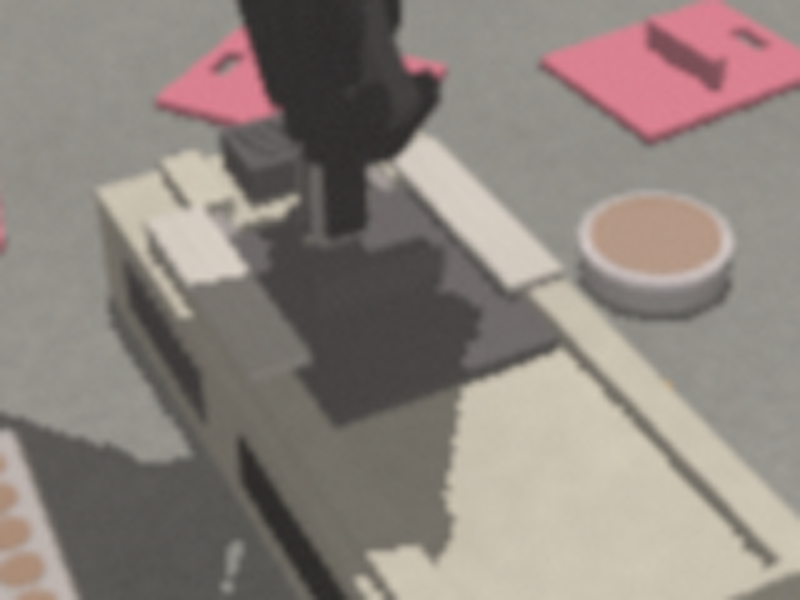

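The fingers (crop (340,230)) stand behind the rib, between it and the re-raised tab. Pushing.

```bash
python3 -m crank '[{"dp":[0.057,-0.157,0],"angular":[0,0,0]},{"dp":[0.057,-0.157,0],"angular":[0,0,0]},{"dp":[0.057,-0.157,0],"angular":[0,0,0]},{"dp":[0.057,-0.157,0],"angular":[0,0,0]},{"dp":[0.057,-0.157,0],"angular":[0,0,0]},{"dp":[0.057,-0.157,0],"angular":[0,0,0]},{"dp":[0.057,-0.157,0],"angular":[0,0,0]},{"dp":[0.057,-0.157,0],"angular":[0,0,0]},{"dp":[0.057,-0.157,0],"angular":[0,0,0]},{"dp":[0.057,-0.157,0],"angular":[0,0,0]},{"dp":[0.057,-0.157,0],"angular":[0,0,0]},{"dp":[0.057,-0.157,0],"angular":[0,0,0]},{"dp":[0.057,-0.157,0],"angular":[0,0,0]},{"dp":[0.057,-0.157,0],"angular":[0,0,0]},{"dp":[0.057,-0.157,0],"angular":[0,0,0]},{"dp":[0.057,-0.157,0],"angular":[0,0,0]}]'
python3 -c "
from h import *
s=snap('side','side4');cv2.imwrite('pics/c5.png',cv2.resize(s['image'][170:320,220:420],None,fx=4,fy=4,interpolation=cv2.INTER_CUBIC))
print(sense()['force'],sense()['tcp_pos'])"
```

```text
t: 7.25
tcp_pos: [0.5463, -0.0875, 0.078]
tool_rot: [0.985, 0.175, -0.0, -0.0]
force: [-1.6, 3.3, 5.2]
finger_gap: 0.0
gripper_force: 2.4
[0.29327102 0.87811361 1.25342262] [ 0.54700903 -0.08848794  0.07793306]
```

View pics/c5.png

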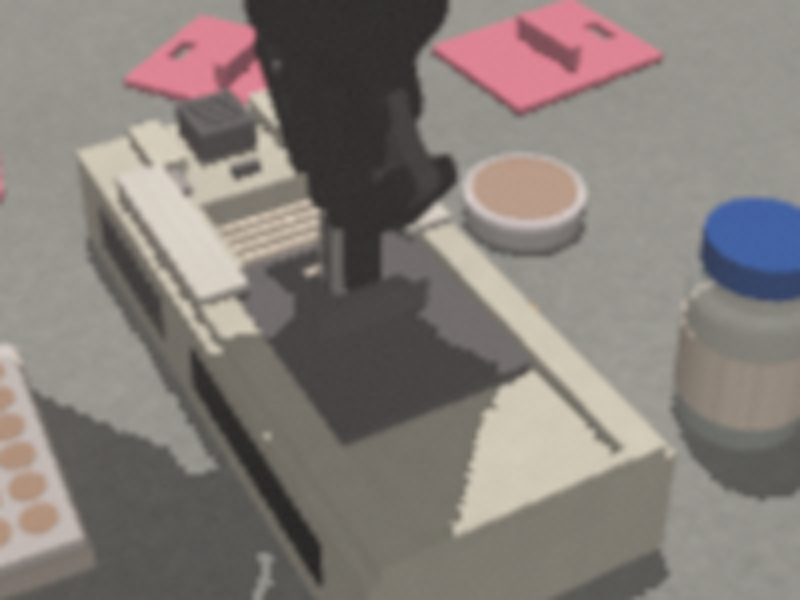

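The cover is sliding flat, its front edge at crop (345,440), with the filter exposed behind. Estimated origin is unit x ≈ +28 mm, so I'll push about 40 mm more, then back off and look.

```bash
python3 -m crank '[{"dp":[0.057,-0.157,0],"angular":[0,0,0]},{"dp":[0.057,-0.157,0],"angular":[0,0,0]},{"dp":[0.057,-0.157,0],"angular":[0,0,0]},{"dp":[0.057,-0.157,0],"angular":[0,0,0]},{"dp":[0.057,-0.157,0],"angular":[0,0,0]},{"dp":[0.057,-0.157,0],"angular":[0,0,0]},{"dp":[0.057,-0.157,0],"angular":[0,0,0]},{"dp":[0.057,-0.157,0],"angular":[0,0,0]},{"dp":[0,0,0],"angular":[0,0,0]},{"dp":[0,0,0],"angular":[0,0,0]},{"dp":[-0.034,0.094,0],"angular":[0,0,0]},{"dp":[-0.057,0.157,0],"angular":[0,0,0]},{"dp":[0,0,0.5],"angular":[0,0,0]},{"dp":[0,0,1],"angular":[0,0,0]},{"dp":[0,0,1],"angular":[0,0,0]},{"dp":[-0.2,0.6,1],"angular":[0,0,0]},{"dp":[-0.2,0.6,1],"angular":[0,0,0]},{"dp":[-0.2,0.6,0],"angular":[0,0,0]},{"dp":[-0.2,0.6,0],"angular":[0,0,0]},{"dp":[0,0,0],"angular":[0,0,0]}]'
python3 -c "
from h import *
s=snap('top','top5');snap('side','side5')
a=s['image'][155:275,280:440];b=load('side5')['image'][170:320,220:420]
cv2.imwrite('pics/c6.png',np.hstack([cv2.resize(a,(400,300),interpolation=2),cv2.resize(b,(400,300),interpolation=2)]))"
```

```text
t: 9.3
tcp_pos: [0.5306, -0.0424, 0.2117]
tool_rot: [0.984, 0.176, -0.002, -0.001]
force: [-0.1, 0.7, 0.1]
finger_gap: -0.001
gripper_force: 0.0
```

View pics/c6.png

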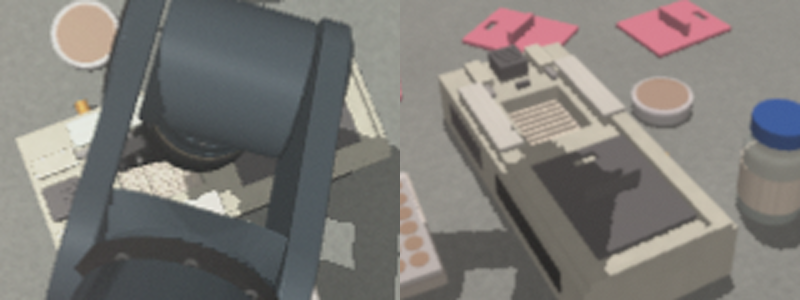

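Side view: the cover lies flat on the bare deck, clear of the lips. Its corners in the crop are at (530,175), (570,137), (610,255) and (697,212). Measuring them.

```bash
python3 -c "
from h import *
s=load('side5');th=np.radians(-69.89);R=np.array([[np.cos(th),-np.sin(th)],[np.sin(th),np.cos(th)]]);t=[.54275,-.07547]
for c in((530,175),(570,137),(610,255),(697,212)):
  p=((c[0]-400)/2+220,c[1]/2+170);print(R.T@(atz(s,p,.055)[:2]-t),dep(s,p)[2])
p=(330,265);print(dep(s,p))
print(sense()['force'])"
```

```text
[ 0.02694449 -0.04704258] 0.05716283165266184
[-0.00032557  0.00283325] 0.04958547616633241
[ 0.12965042 -0.03265548] 0.051478896892880155
[0.12463346 0.04541027] 0.05482427099438597
[ 0.57534845 -0.14568377  0.05588751]
[ 0.2999969  -0.62158052 -0.85429713]
```

The front edge is at unit x ≈ +127 mm, so the origin is ≈ +70 mm, mid-window. The arm is clear and the force reading is near zero.

```bash
python3 -c "
from station import order
print(order.sign_off())"
```

```text
the job is handed in; nothing more can be done
None
```

The tab was pressed and the cover released and pushed flat off its seat, now lying clear of the lips at about unit x +70 mm (allowed +45 to +90); the arm was clear when I handed in at about 9.5 s, and no verdict was returned.

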